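Load the counter tray in order

ROBOT

A 7-joint arm with a two-finger parallel gripper is mounted at the origin on a cart in front of the work surface, level with it; the furniture and walls round the work are solid. World frame = base frame: x ahead of the robot, y to its left, z up, the work surface at z = 0. Lengths are in m, angles in rad, forces in N, time in s.
With the tool pointing down it reaches from about 0.4 to 0.85 m from the base axis. Payload 10.4 kg.
Tool frame: the origin (TCP) lies at the very end of the fingers, on their centre line; the grasp point (between the pads) lies 19 mm behind it; x points along the fingers, y is the direction in which the jaws open and shut, and the axes are right-handed (so a half turn about x gives the same grasp; the last joint's range is limited). The gripper opens to 85 mm and grips with 20 to 120 N. Pads are 22 mm wide; open, the fingers measure 114 mm over their backs; the gripper's body (76 mm by 85 mm) begins 54 mm behind the grasp point. The pads swing forward as they close: fully open they stand 13 mm farther back than shut.
Start: joints at [-1.169, 0.332, -0.065, 1.46, 0.022, 1.35, -0.088], TCP at [0.258, 0.569, 0.231] pointing down, gripper open.
Joint ranges: [-2.6, 2.6], [-0.5, 2.12], [-1.47, 1.34], [0.16, 2.42], [-1.27, 4.41], [0.06, 2.06], [-2.6, 2.6]. Speed limits (rad/s): [2.22, 2.22, 2.79, 2.79, 3.14, 3.14, 3.14].

INTERFACE

Orientations are given as a unit quaternion [x, y, z, w].
In Python, from workcell import monitor, camera, ticket, regions_of gives the robot as it stands.
- The arm moves only by the tool step_arm, never from a script. Its argument "increments" is a list of rows, each a list of 5 numbers: the finger opening in m, from 0 to 0.0854, then the shift along the world's x, y, z in m, then the turn about the world's z in rad. A call has 1 to 12 rows; each row shifts and turns the commanded pose from where the row before left it; what a row does not reach is not made up. A row lasts 1/12 s, in which the tool goes at most 41.7 mm and 7.16 degrees, less where a joint would pass 70% of its speed; a pose out of reach is approached as far as the arm can. A call with a gripper value outside its range is refused whole. The fingers move at their own pace and stop on an object; "force" is the grip in N (left out, the last holds). Time passes only in rows, so rows that do not move let the fingers close. It gives the time, the measured TCP pose, the force and the opening at its end, in the units of the state.
- monitor.get_obs(): the state, without advancing time (a new reading comes with each control period).
- camera(name): name is "scene" or "side" or "wrist"; returns a dict with "color" (384x512x3 uint8, red, green, blue), "range_z" (384x512 float32, m along the optical axis (not along the pixel's ray), 0 where there is no reading), "fx", "fy", "cx", "cy" (pixels), "cam_to_world" (4x4, takes a point from camera to world coordinates). Camera axes: x right, y up, looking along -z (the intrinsics and any distortion apply to the point x, -y, -z); pixel columns grow to the right and rows downward; lengths in m; the calibration is good to about 2 mm. A picture is of the moment at which its call begins.
- ticket.hand_in(): hands the job in, once; it reports no verdict.
Trained networks look in a picture, given as the dict that the camera call returned (one of the last four; its "shot" number tells which), for a name from the list of things; names that differ only in an ending like _2 or _b are one class to them, and where a whole thing is asked for, a point or a joint stands for the part that bears it (a point fixed in the world has none). Each returns a list of dicts, best first, with "p" (0 to 1); they miss things now and then, are a little off and sometimes report something else, mostly with a low value. They report only what shows in the picture. A call takes as long as a camera call. They do not tell look-alikes from the thing itself.
- regions_of(picture, query): "region" (384x512 bool, what is visible of it) and "centre" ([row, column] in pixels, amid what is visible of it).
The state is a dict: "clock": time; "joint_pos": joint angles; "joint_velocities": joint speeds; "tau": joint torques, N m; "position": TCP position; "ee_rot": TCP orientation; "ft_force": force on the tool from outside, world axes, zero at the start; "torque": the same for the moment, N m; "grip_width": opening from 0.0 (shut) to 1.0 (fully open).
Only numpy, scipy, OpenCV 4.12 (cv2) and the standard library are available. Lean on these libraries where they do the work, as an engineer would, in place of code of your own. Each camera call takes 0.05 s, during which the arm holds its last target. There are 200 camera calls.

TASK

Fill the first two places of the wooden counter tray in the order of its studs: first put the slim spice jar into the place with one stud, let go of it, and only then put the squat mustard jar (the shortest jar) into the place with two studs. Set both down gently, upright on the floor of their places, do not drop them, keep the three-stud place empty, and do not disturb the tall green-lidded jar or the carton.

Things in the scene. Friction and masses are not known exactly. Their poses are not given: they have to be found in the camera images.
- tray: Fixed wooden tray, any yaw, 284 (y) x 125 (x from -75 to +50) x 40 mm high: three open square places in a row along y, 84 x 84 mm inside, 92 mm apart, walls 8 mm, floor 8 mm above the worktop. A pale ledge 24 mm wide on its -x side carries dark 12 mm studs, 1, 2 or 3 beside each place, one at the +y end. Origin on the worktop under the middle place.
- place_1 (a point): Centre of the floor of the tray's end place beside one stud, 32 mm below the tops of its walls; axes as the tray's.
- place_2 (a point): Centre of the floor of the tray's middle place, beside two studs; axes as the tray's.
- spice_jar: Slim round spice jar, 106 mm tall, body 43 mm across, with a tall red cap 45 mm across from 85 mm up to the top; about 0.11 kg. Stands loose on the worktop. Origin at the centre of its underside, z up.
- squat_jar: Squat round mustard jar, the shortest jar, 86 mm tall, body 62 mm across at its widest, red lid 56 mm across from 75 mm up to the top; about 0.36 kg. Stands loose on the worktop. Origin at the centre of its underside, z up.
- tall_jar: Bystander: olive jar with a green lid, 109 mm tall, 63 mm across. Origin at the centre of its underside.
- carton: Bystander: small cracker carton, 57 x 63 x 70 mm high. Origin at the centre of its underside. (Not listed: the wire cutter with its upright bow at the left, about 0.45 m and more to the left of the robot; keep the arm clear of it.)
Mind the look-alikes: they are no part of the job. Leave any blue or turquoise look-alike of the spice_jar alone.

How it is judged:
On the way, in this order (a step that is already met when the one before it is completed fails the run):
1. the spice jar stands released in the one-stud place while the squat jar is still outside the tray (horizontal distance between spice_jar and place_1 below 0.032 m and z of spice_jar in the frame of place_1 below 0.008 m and angle between spice_jar's own z axis and vertical below 0.15 rad and contact force between the fingers and spice_jar below 0.2 N and distance between squat_jar and place_2 above 0.12 m), for 0.2 s.
2. the squat jar stands released in the two-stud place, the spice jar still in its own (horizontal distance between spice_jar and place_1 below 0.032 m and z of spice_jar in the frame of place_1 below 0.008 m and angle between each of spice_jar, squat_jar's own z axis and vertical below 0.15 rad and contact force between the fingers and spice_jar below 0.2 N and horizontal distance between squat_jar and place_2 below 0.022 m and z of squat_jar in the frame of place_2 below 0.008 m and contact force between the fingers and squat_jar below 0.2 N), for 0.2 s.
At the end, for the whole second after the job is handed in: The spice jar stands in the one-stud place (within 32 mm of its centre) and the squat jar in the two-stud place (within 22 mm), both on the floor of the tray (within 8 mm), upright within 0.15 rad, released and at rest (all of step 2 and linear speed of each of spice_jar, squat_jar below 0.03 m/s); the robot touches nothing.
It fails at once if the tall jar is moved by more than 40 mm or tipped (distance of tall_jar from where it was at the start of the episode above 0.04 m or angle between tall_jar's own z axis and vertical above 0.3 rad).
It fails at once if the carton is moved by more than 40 mm or tipped (distance of carton from where it was at the start of the episode above 0.04 m or angle between carton's own z axis and vertical above 0.3 rad).
It fails at once if a jar is dropped into the tray (reaches the floor of a place at more than 0.7 m/s, a fall of over 25 mm) ((linear speed of spice_jar above 0.7 m/s and height (world z) of spice_jar below 0.035 m and horizontal distance between spice_jar and place_2 below 0.14 m) or (linear speed of squat_jar above 0.7 m/s and height (world z) of squat_jar below 0.035 m and horizontal distance between squat_jar and place_2 below 0.14 m)).
It also fails if it takes over 64 s, if anything falls off the work surface, if the arm or the gripper's body presses on something with over 40 N, if the wrist force passes 120 N, or if a joint passes its speed limit or range.

## Working session

There is one attempt and no reset: what is moved stays moved. The work goes in short steps, Python scripts to look and compute and a tool call to move; the robot and the scene stay as the last step left them, time stands still between calls to the robot, and variables do not carry over. Pictures are saved under pics/ and viewed, about 8 in all and at most 12, crops included, and the job is handed in when it is done.

Besides the shell and the picture viewer there is one more tool, called after "Request:" by a JSON object that holds its "method" and its "body", one argument or row to a line. step_arm: Moves the arm, as the interface text tells. Its arguments: {"type":"object","properties":{"increments":{"type":"array"},"force":{"type":"number"}},"required":["increments"]}

```bash
mkdir -p pics
cat > h.py <<'E'
import numpy as np, cv2
from workcell import monitor, camera, ticket, regions_of
def pts(p):
    r,c=np.mgrid[0:384,0:512]; z=p["range_z"]
    P=np.stack([(c-p["cx"])/p["fx"]*z,-(r-p["cy"])/p["fy"]*z,-z],-1)
    T=np.array(p["cam_to_world"]); W=P@T[:3,:3].T+T[:3,3]; W[z==0]=np.nan
    return W
def save(n,img): cv2.imwrite("pics/"+n,cv2.cvtColor(img,cv2.COLOR_RGB2BGR))
E
python3 - <<'E'
from h import *
ims=[]
for n in ("scene","side"):
    p=camera(n); ims.append(p["color"]); W=pts(p); print(n,[k for k in p])
    np.savez(n+".npz",W=W,c=p["color"])
    for q in ("tray","spice_jar","squat_jar","tall_jar","carton"):
        for d in regions_of(p,q)[:4]:
            w=W[d["region"]]; w=w[~np.isnan(w[:,0])]
            if len(w)==0: continue
            t=w[w[:,2]>np.percentile(w[:,2],98)-.006]
            print(q,round(d["p"],2),np.round(d["centre"]),len(w),"min",w.min(0).round(3),"max",w.max(0).round(3),"top mid",((t.min(0)+t.max(0))/2).round(3))
save("a.png",cv2.resize(np.vstack(ims),(800,1200))[:600]); save("b.png",cv2.resize(ims[1],(800,600)))
o=monitor.get_obs(); print({k:np.round(v,3) for k,v in o.items()})
E
```

```text
scene ['color', 'range_z', 'fx', 'fy', 'cx', 'cy', 'cam_to_world', 'shot']
tray 0.89 [187. 260.] 3323 min [ 0.415 -0.113 -0.006] max [0.711 0.156 0.044] top mid [0.564 0.021 0.04 ]
spice_jar 0.97 [230. 332.] 635 min [ 0.569 -0.289 -0.003] max [ 0.652 -0.204  0.111] top mid [ 0.592 -0.266  0.107]
spice_jar 0.69 [220. 288.] 519 min [ 0.497 -0.207  0.001] max [ 0.61  -0.076  0.11 ] top mid [ 0.52  -0.182  0.106]
spice_jar 0.62 [211. 348.] 575 min [ 0.656 -0.267 -0.003] max [ 0.778 -0.16   0.109] top mid [ 0.681 -0.244  0.106]
squat_jar 0.71 [253. 284.] 761 min [ 0.415 -0.286 -0.006] max [ 0.503 -0.188  0.09 ] top mid [ 0.446 -0.254  0.086]
squat_jar 0.52 [185. 258.] 3257 min [ 0.415 -0.113 -0.003] max [0.75  0.156 0.044] top mid [0.564 0.02  0.04 ]
tall_jar 0.72 [133. 228.] 555 min [ 0.559  0.232 -0.002] max [0.676 0.412 0.112] top mid [0.592 0.268 0.108]
carton 0.88 [155. 184.] 525 min [ 0.396  0.226 -0.004] max [0.497 0.396 0.073] top mid [0.434 0.268 0.07 ]
side ['color', 'range_z', 'fx', 'fy', 'cx', 'cy', 'cam_to_world', 'shot']
spice_jar 0.89 [236. 375.] 1344 min [ 0.66  -0.267  0.
[... 446 characters left out ...]
 [ 0.563  0.235 -0.001] max [0.68  0.435 0.111] top mid [0.594 0.267 0.107]
carton 0.57 [148. 200.] 742 min [ 0.401  0.228 -0.001] max [0.478 0.317 0.073] top mid [0.436 0.267 0.069]
{'clock': np.float64(0.6), 'joint_pos': array([-1.169,  0.332, -0.065,  1.46 ,  0.022,  1.35 , -0.089]), 'joint_velocities': array([-0.001, -0.   , -0.   ,  0.001, -0.   , -0.002,  0.   ]), 'tau': array([ 0.0000e+00, -6.2496e+01,  4.9000e-02, -3.9168e+01,  1.6000e-02,
        2.0000e-03, -0.0000e+00]), 'position': array([0.258, 0.569, 0.231]), 'ee_rot': array([ 0.149,  0.691, -0.149,  0.691]), 'ft_force': array([-0.145, -0.335, -0.542]), 'torque': array([-0.056, -0.069,  0.01 ]), 'grip_width': np.float64(1.001)}
```

View pics/a.png

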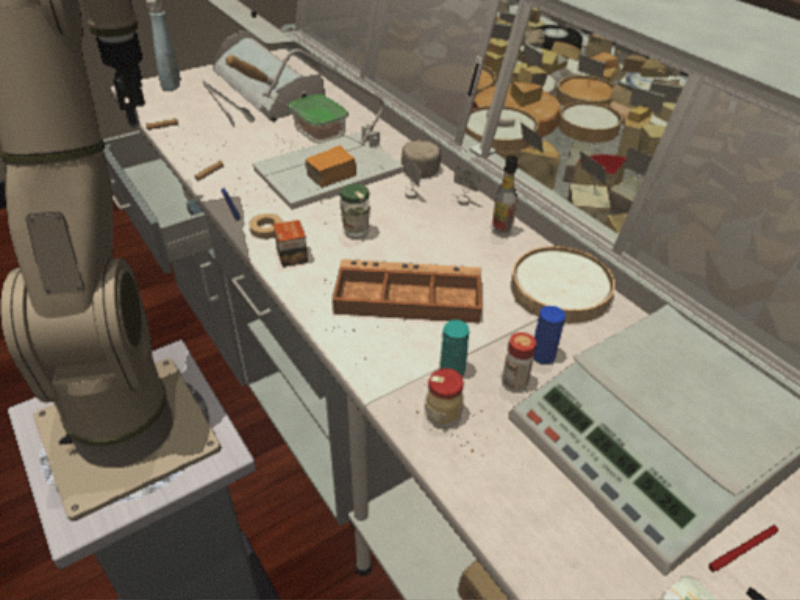

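View pics/b.png

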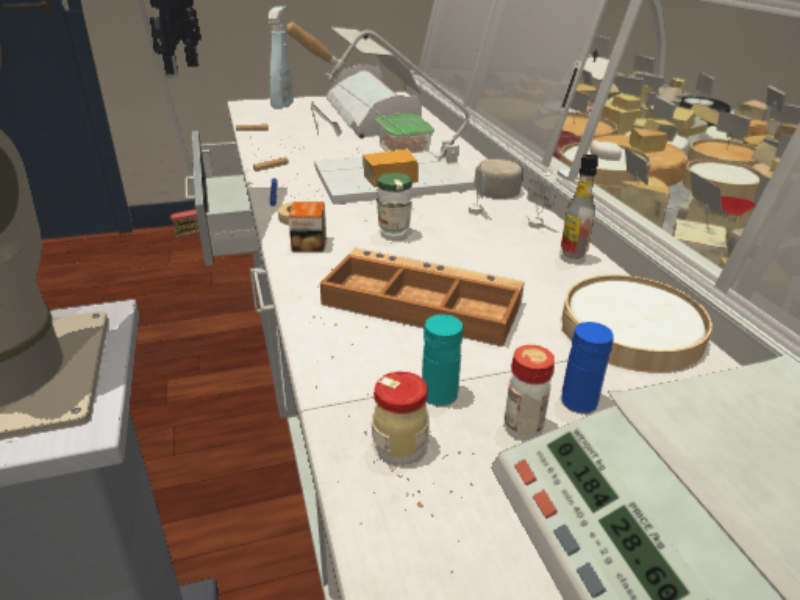

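The candidates for the spice jar are the red-capped one (scene row 230, col 332), a turquoise one (220, 288) and a blue one (211, 348). I choose the red-capped one. The squat jar is at (253, 284) in the scene picture. The one-stud place is the tray's right-hand end.

Run:
```python
from h import *
for n in ("scene","side"):
    f=np.load(n+".npz"); W=f["W"]
    with np.errstate(invalid="ignore"):
        m=(W[...,2]>.033)&(W[...,2]<.045)&(W[...,0]>.38)&(W[...,0]<.75)&(W[...,1]>-.14)&(W[...,1]<.17)
    q=W[m][:,:2].astype(np.float32)
    mm=cv2.morphologyEx(m.astype(np.uint8),cv2.MORPH_CLOSE,np.ones((3,3)))
    k,l,s,_=cv2.connectedComponentsWithStats(mm); b=1+np.argmax(s[1:,4]); q=W[m&(l==b)][:,:2].astype(np.float32)
    r=cv2.minAreaRect(q); print(n,len(q),r); print(cv2.boxPoints(r).round(3))
a=np.load("scene.npz")["c"]; b=np.load("side.npz")["c"]
save("c.png",np.vstack([cv2.resize(a[155:255,200:380],(540,300),interpolation=2),cv2.resize(b[155:295,195:447],(540,300),interpolation=2)]))
```

```text
scene 1164 ((0.5650537610054016, 0.023454710841178894), (0.13085998594760895, 0.2830616235733032), 51.35951232910156)
[[ 0.414  0.061]
 [ 0.635 -0.116]
 [ 0.716 -0.014]
 [ 0.495  0.163]]
side 1761 ((0.5681898593902588, 0.023880749940872192), (0.12867625057697296, 0.2840942442417145), 51.59491729736328)
[[ 0.417  0.062]
 [ 0.64  -0.115]
 [ 0.719 -0.014]
 [ 0.497  0.163]]
```

View pics/c.png

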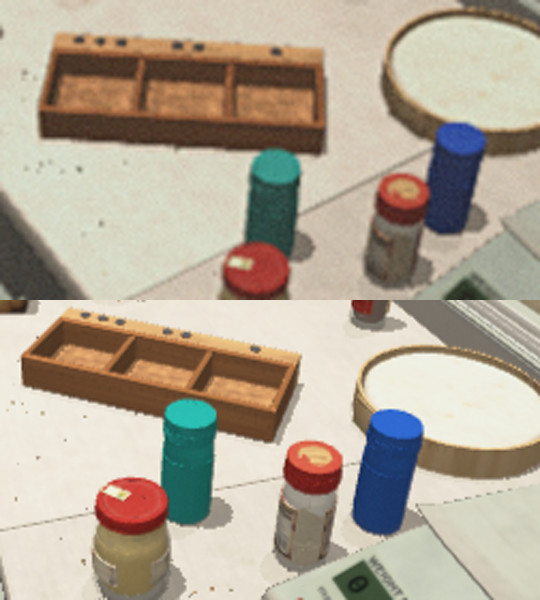

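The crop shows the red-capped spice jar between the turquoise and blue look-alikes. The tray has one stud at its right end, with the ledge on the far side. From the fit, place_2 is about (0.559, 0.014), place_1 about (0.631, -0.044) and the spice jar about (0.594, -0.266). Moving now, at height.

Request:
{"method": "step_arm", "body": {
  "increments": [
    [0.085,0.014,-0.035,0,0],
    [0.085,0.014,-0.035,0,0],
    [0.085,0.014,-0.035,0,0],
    [0.085,0.014,-0.035,0,0],
    [0.085,0.014,-0.035,0,0],
    [0.085,0.014,-0.035,0,0],
    [0.085,0.014,-0.035,0,0],
    [0.085,0.014,-0.035,0,0],
    [0.085,0.014,-0.035,0,0],
    [0.085,0.014,-0.035,0,0],
    [0.085,0.014,-0.035,0,0],
    [0.085,0.014,-0.035,0,0]
  ],
  "force": 30
}}

```text
clock: 1.6
position: [0.4259, 0.1477, 0.2317]
ee_rot: [0.149, 0.691, -0.149, 0.691]
ft_force: [0.8, 0.0, -0.0]
grip_width: 1.0
```

Run:
```python
from h import *
W=np.load("side.npz")["W"].reshape(-1,3); T=None
for nm,c in (("squat",(.448,-.254)),("spice",(.594,-.266))):
    d=np.hypot(W[:,0]-c[0],W[:,1]-c[1])
    for z in np.arange(.01,.11,.01):
        k=(abs(W[:,2]-z)<.004)&(d<.045)
        if k.sum()>5: print(nm,z.round(2),k.sum(),"r med",np.median(d[k]).round(4), W[k].min(0)[:2].round(3),W[k].max(0)[:2].round(3))
k=(W[:,2]>.015)&(W[:,1]<-.29)&(W[:,0]<.75); print("scale",W[k].min(0),W[k].max(0))
o=monitor.get_obs(); print(o["clock"],o["position"].round(3),o["joint_pos"].round(2))
```

```text
squat 0.01 68 r med 0.0263 [ 0.421 -0.281] [ 0.472 -0.255]
squat 0.02 101 r med 0.0279 [ 0.419 -0.284] [ 0.475 -0.251]
squat 0.03 132 r med 0.0288 [ 0.418 -0.284] [ 0.478 -0.251]
squat 0.04 140 r med 0.0287 [ 0.418 -0.283] [ 0.478 -0.243]
squat 0.05 155 r med 0.0279 [ 0.419 -0.283] [ 0.479 -0.24 ]
squat 0.06 196 r med 0.0254 [ 0.421 -0.283] [ 0.477 -0.238]
squat 0.07 71 r med 0.0225 [ 0.425 -0.278] [ 0.471 -0.254]
squat 0.08 148 r med 0.026 [ 0.422 -0.281] [ 0.475 -0.236]
squat 0.09 258 r med 0.0209 [ 0.423 -0.28 ] [ 0.476 -0.227]
spice 0.01 77 r med 0.0202 [ 0.573 -0.288] [ 0.609 -0.259]
spice 0.02 83 r med 0.0204 [ 0.573 -0.287] [ 0.612 -0.254]
spice 0.03 85 r med 0.0206 [ 0.573 -0.288] [ 0.613 -0.259]
spice 0.04 94 r med 0.0204 [ 0.573 -0.289] [ 0.614 -0.255]
spice 0.05 96 r med 0.0207 [ 0.573 -0.288] [ 0.612 -0.258]
spice 0.06 95 r med 0.0206 [ 0.572 -0.288] [ 0.612 -0.255]
spice 0.07 96 r med 0.0201 [ 0.573 -0.287] [ 0.616 -0.253]
spice 0.08 109 r med 0.0194 [ 0.574 -0.288] [ 0.612 -0.252]
spice 0.09 100 r med 0.0206 [ 0.573 -0.289] [ 0.614 -0.254]
spice 0.1 106 r med 0.0203 [ 0.573 -0.288] [ 0.616 -0.254]
scale [ 0.52687738 -0.56247255  0.01501089] [ 0.74998221 -0.31953782  0.09713354]
1.6 [0.426 0.148 0.232] [-0.72 -0.07  0.27  1.91  0.02  1.3   0.69]
```

Request:
{"method": "step_arm", "body": {
  "increments": [
    [0.07,0.014,-0.0345,0,0],
    [0.07,0.014,-0.0345,0,0],
    [0.07,0.014,-0.0345,0,0],
    [0.07,0.014,-0.0345,0,0],
    [0.07,0.014,-0.0345,0,0],
    [0.07,0.014,-0.0345,0,0],
    [0.07,0.014,-0.0345,0,0],
    [0.07,0.014,-0.0345,0,0],
    [0.07,0.014,-0.0345,0,0],
    [0.07,0.014,-0.0345,0,0],
    [0.07,0.014,-0.0345,0,0],
    [0.07,0.014,-0.0345,0,0]
  ]
}}

```text
clock: 2.6
position: [0.5942, -0.2659, 0.2313]
ee_rot: [0.149, 0.691, -0.149, 0.691]
ft_force: [0.1, 0.2, 0.8]
grip_width: 0.82
```

Run:
```python
from h import *
o=monitor.get_obs(); print(o["clock"],o["position"].round(3),o["joint_pos"].round(2),o["grip_width"])
p=camera("wrist"); W=pts(p); save("w1.png",p["color"])
for n,c,h in (("spice",(.594,-.266),.106),("squat",(.448,-.254),.086)):
  k=(abs(W[...,2]-h)<.006)&(np.hypot(W[...,0]-c[0],W[...,1]-c[1])<.045); q=W[k]
  if len(q)>5: print(n,len(q),cv2.minEnclosingCircle(q[:,:2].astype(np.float32)),np.median(q,0))
```

```text
2.6 [ 0.594 -0.266  0.231] [-0.12  0.44  0.66  1.42 -0.27  1.37  1.69] 0.8201831128684812
spice 1582 ((0.5945950746536255, -0.26071375608444214), 0.022155355662107468) [ 0.59329542 -0.26027536  0.10636984]
squat 3190 ((0.44880056381225586, -0.24825893342494965), 0.0281642135232687) [ 0.45025547 -0.2491069   0.08601658]
```

View pics/w1.png

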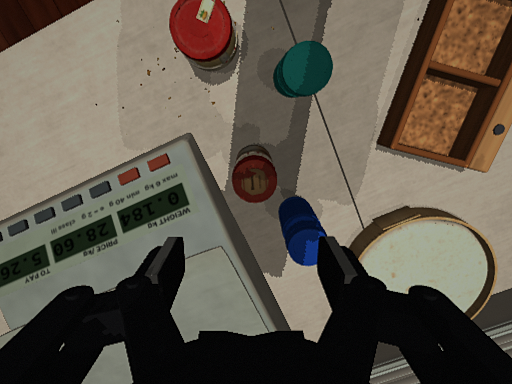

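The wrist view shows the red cap at (row 175, col 255), the blue jar at (235, 305), the turquoise jar at (68, 303) and the scale to the left. The arm may still have been settling, so I'll repeat the fit at rest, first descending part-way.

Request:
{"method": "step_arm", "body": {
  "increments": [
    [0.07,0,0.003,-0.02,0],
    [0.07,0,0,-0.03,0],
    [0.07,0,0,-0.02,0],
    [0.07,0,0,0,0],
    [0.07,0,0,0,0]
  ]
}}

```text
clock: 3.07
position: [0.5932, -0.2612, 0.161]
ee_rot: [0.149, 0.692, -0.149, 0.691]
ft_force: [-0.8, 0.1, 0.2]
grip_width: 0.82
```

Run:
```python
from h import *
o=monitor.get_obs(); print(o["clock"],o["position"].round(4),o["grip_width"])
p=camera("wrist"); W=pts(p)
for n,c,h in (("spice",(.594,-.266),.106),("squat",(.448,-.254),.086)):
  k=(abs(W[...,2]-h)<.006)&(np.hypot(W[...,0]-c[0],W[...,1]-c[1])<.045); q=W[k]
  if len(q)>5: print(n,len(q),cv2.minEnclosingCircle(q[:,:2].astype(np.float32)),np.median(q,0))
for f in ("scene","side"):
  W=np.load(f+".npz")["W"]
  for c,h in (((.594,-.266),.106),((.448,-.254),.086)):
    k=(abs(W[...,2]-h)<.004)&(np.hypot(W[...,0]-c[0],W[...,1]-c[1])<.045); print(f,cv2.minEnclosingCircle(W[k][:,:2].astype(np.float32)),np.median(W[k],0))
```

```text
3.0667 [ 0.5932 -0.2612  0.161 ] 0.8200213521697186
spice 2667 ((0.5943129062652588, -0.26062309741973877), 0.022164462134242058) [ 0.59284013 -0.25992288  0.10640068]
squat 3548 ((0.45003679394721985, -0.2487381249666214), 0.027968553826212883) [ 0.45844784 -0.25259249  0.08590086]
scene ((0.5932552814483643, -0.26559269428253174), 0.0231945738196373) [ 0.59220382 -0.26716591  0.10566577]
scene ((0.44801804423332214, -0.2536155581474304), 0.028822213411331177) [ 0.44605694 -0.25409489  0.08562046]
side ((0.5951372385025024, -0.2648506760597229), 0.02305249683558941) [ 0.59416641 -0.26773626  0.10605289]
side ((0.4492751359939575, -0.25339800119400024), 0.02831379510462284) [ 0.44885667 -0.25532514  0.08578354]
```

Request:
{"method": "step_arm", "body": {
  "increments": [
    [0.07,0.001,-0.001,-0.02,0],
    [0.07,0,0,-0.025,0],
    [0.07,0,0,-0.025,0],
    [0.07,0,0,-0.015,0],
    [0.07,0,0,-0.008,0],
    [0.07,0,0,0,0],
    [0.03,0,0,0,0],
    [0.03,0,0,0,0],
    [0.03,0,0,0,0],
    [0.03,0,0,0,0],
    [0.03,0,0,0,0],
    [0.03,0,0,0,0]
  ],
  "force": 30
}}

```text
clock: 4.12
position: [0.5958, -0.2631, 0.0704]
ee_rot: [0.149, 0.69, -0.149, 0.692]
ft_force: [-0.6, 0.9, 7.2]
grip_width: 0.508
```

Request:
{"method": "step_arm", "body": {
  "increments": [
    [0.03,0,0,0,0],
    [0.03,0,0,0,0],
    [0.03,0,0,0.01,0],
    [0.03,0,0,0.02,0],
    [0.03,0,0,0,0],
    [0.03,0,0,0,0]
  ]
}}

```text
clock: 4.62
position: [0.5954, -0.2629, 0.1]
ee_rot: [0.149, 0.69, -0.149, 0.692]
ft_force: [0.3, -0.3, -0.7]
grip_width: 0.507
```

Request:
{"method": "step_arm", "body": {
  "increments": [
    [0.03,0,0,0.03,0],
    [0.03,0,0,0.03,0],
    [0.03,0,0,0.03,0],
    [0.03,0.0045,0.0275,0,0],
    [0.03,0.0045,0.0275,0,0],
    [0.03,0.0045,0.0275,0,0],
    [0.03,0.0045,0.0275,0,0],
    [0.03,0.0045,0.0275,0,0],
    [0.03,0.0045,0.0275,0,0],
    [0.03,0.0045,0.0275,0,0],
    [0.03,0.0045,0.0275,0,0],
    [0.03,0,0,0,0]
  ]
}}

```text
clock: 5.62
position: [0.6312, -0.0345, 0.1871]
ee_rot: [0.147, 0.693, -0.145, 0.691]
ft_force: [-0.3, 1.9, -1.6]
grip_width: 0.512
```

Request:
{"method": "step_arm", "body": {
  "increments": [
    [0.03,0,0,0,0],
    [0.03,0,0,0,0]
  ]
}}

```text
clock: 5.78
position: [0.6302, -0.0431, 0.1878]
ee_rot: [0.149, 0.691, -0.149, 0.691]
ft_force: [-0.6, -1.1, -1.1]
grip_width: 0.511
```

```bash
cat > t.py <<'E'
from h import *
o=monitor.get_obs(); tp=o["position"]; print(o["clock"],tp.round(4),o["grip_width"])
for n in ("wrist","side","scene"):
    p=camera(n); W=pts(p); save("t_%s.png"%n,p["color"])
    m=(W[...,2]>.034)&(W[...,2]<.046)&(W[...,0]>.38)&(W[...,0]<.75)&(W[...,1]>-.14)&(W[...,1]<.17)
    mm=cv2.morphologyEx(m.astype(np.uint8),cv2.MORPH_CLOSE,np.ones((5,5)))
    k,l,s,_=cv2.connectedComponentsWithStats(mm); b=1+np.argmax(s[1:,4]); q=W[m&(l==b)][:,:2].astype(np.float32)
    (c,sz,a)=cv2.minAreaRect(q); print(n,len(q),np.round(c,4),np.round(sz,4),round(a,1), cv2.boxPoints((c,sz,a)).round(3).tolist())
    # held jar below the fingers
    k=(np.hypot(W[...,0]-tp[0],W[...,1]-tp[1])<.05)&(W[...,2]>.075)&(W[...,2]<tp[2]+.0)
    q=W[k]
    if len(q)>20:
        print(" held z min",np.percentile(q[:,2],1).round(4))
        for z0 in np.arange(.09,.19,.02):
            s=q[abs(q[:,2]-z0)<.008]
            if len(s)>10: print("  ",z0.round(3),len(s),s.min(0)[:2].round(3),s.max(0)[:2].round(3))
E
python3 t.py
```

```text
5.7833 [ 0.6302 -0.0431  0.1878] 0.5112093301473077
wrist 11502 [0.5865 0.0128] [0.125  0.2318] 52.0 [[0.4569999873638153, 0.03500000014901161], [0.6389999985694885, -0.1080000028014183], [0.7160000205039978, -0.008999999612569809], [0.5339999794960022, 0.13300000131130219]]
 held z min 0.1213
   0.13 227 [ 0.606 -0.055] [ 0.631 -0.018]
   0.15 383 [ 0.606 -0.056] [ 0.632 -0.018]
   0.17 529 [ 0.606 -0.056] [ 0.632 -0.018]
side 1668 [0.5679 0.0239] [0.1283 0.2849] 51.2 [[0.4169999957084656, 0.06300000101327896], [0.6389999985694885, -0.11500000208616257], [0.718999981880188, -0.014999999664723873], [0.4970000088214874, 0.16300000250339508]]
 held z min 0.1196
   0.13 144 [ 0.608 -0.069] [ 0.651 -0.043]
   0.15 150 [ 0.607 -0.07 ] [ 0.65  -0.038]
   0.17 161 [ 0.607 -0.071] [ 0.65  -0.038]
scene 1125 [0.5655 0.0239] [0.1322 0.2845] 52.0 [[0.4129999876022339, 0.05900000035762787], [0.6370000243186951, -0.11599999666213989], [0.7179999947547913, -0.012000000104308128], [0.49399998784065247, 0.164000004529953]]
 held z min 0.1183
   0.13 71 [ 0.604 -0.071] [ 0.644 -0.04 ]
   0.15 75 [ 0.603 -0.07 ] [ 0.639 -0.035]
   0.17 70 [ 0.603 -0.071] [ 0.642 -0.039]
```

Request:
{"method": "step_arm", "body": {
  "increments": [
    [0.03,0.003,0.004,-0.015,0],
    [0.03,0,0,-0.02,0],
    [0.03,0,0,-0.02,0],
    [0.03,0,0,-0.02,0],
    [0.03,0,0,-0.015,0],
    [0.03,0,0,-0.008,0],
    [0.03,0,0,-0.005,0],
    [0.03,0,0,-0.003,0],
    [0.03,0,0,-0.001,0],
    [0.03,0,0,0,0],
    [0.03,0,0,0,0]
  ]
}}

```text
clock: 6.85
position: [0.6341, -0.0386, 0.0822]
ee_rot: [0.149, 0.691, -0.149, 0.692]
ft_force: [0.3, -0.5, -1.3]
grip_width: 0.512
```

Request:
{"method": "step_arm", "body": {
  "increments": [
    [0.03,0,0,-0.001,0],
    [0.03,0,0,0,0],
    [0.03,0,0,0,0]
  ]
}}

```text
clock: 7.1
position: [0.6337, -0.0385, 0.0806]
ee_rot: [0.149, 0.691, -0.149, 0.691]
ft_force: [0.3, 0.6, -2.0]
grip_width: 0.514
```

Request:
{"method": "step_arm", "body": {
  "increments": [
    [0.03,0,0,-0.001,0],
    [0.03,0,0,-0.001,0],
    [0.03,0,0,-0.001,0],
    [0.03,0,0,0,0]
  ]
}}

```text
clock: 7.43
position: [0.6343, -0.0387, 0.0785]
ee_rot: [0.149, 0.691, -0.149, 0.692]
ft_force: [-2.3, 0.0, 7.9]
grip_width: 0.506
```

Contact with the floor (fz rises to 8 N). Release and rise.

Request:
{"method": "step_arm", "body": {
  "increments": [
    [0.05,0,0,0,0],
    [0.06,0,0,0,0],
    [0.07,0,0,0,0],
    [0.07,0,0,0,0],
    [0.07,0,0,0,0],
    [0.07,0,0,0.01,0],
    [0.07,0,0,0.02,0],
    [0.07,0,0,0.03,0],
    [0.07,0,0,0.035,0],
    [0.085,0,0,0.035,0],
    [0.085,0,0,0,0],
    [0.085,0,0,0,0]
  ]
}}

```text
clock: 8.43
position: [0.6348, -0.0388, 0.2104]
ee_rot: [0.15, 0.69, -0.149, 0.693]
ft_force: [-0.0, -0.5, 0.2]
grip_width: 0.995
```

Run:
```python
from h import *
o=monitor.get_obs(); print(o["clock"],o["position"].round(4),o["joint_pos"].round(2))
p=camera("wrist"); W=pts(p); save("d.png",p["color"])
k=(W[...,2]>.106)&(W[...,2]<.122)&(np.hypot(W[...,0]-.634,W[...,1]+.039)<.045); print("cap",cv2.minEnclosingCircle(W[k][:,:2].astype(np.float32)),np.median(W[k],0))
```

```text
8.4333 [ 0.6348 -0.0388  0.2104] [-0.46  0.4   0.59  1.49 -0.23  1.31  1.3 ]
cap ((0.6329852342605591, -0.036522820591926575), 0.022263282909989357) [ 0.63166839 -0.03573658  0.11436222]
```

View pics/d.png

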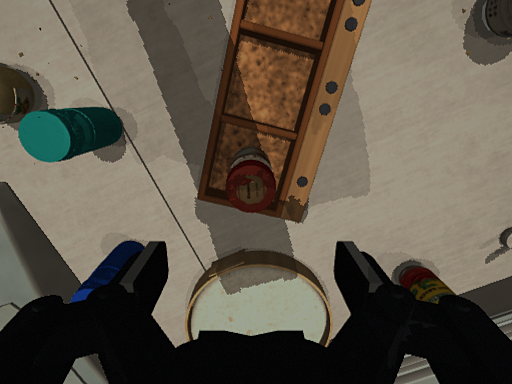

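The spice jar stands in the one-stud place: cap top at 0.114 m as expected, and within about 2 mm of the centre. Next is the squat jar.

Request:
{"method": "step_arm", "body": {
  "increments": [
    [0.077,-0.0186,-0.0212,0,0],
    [0.077,-0.0186,-0.0212,0,0],
    [0.077,-0.0186,-0.0212,0,0],
    [0.077,-0.0186,-0.0212,0,0],
    [0.077,-0.0186,-0.0212,0,0],
    [0.077,-0.0186,-0.0212,0,0],
    [0.077,-0.0186,-0.0212,0,0],
    [0.077,-0.0186,-0.0212,0,0],
    [0.077,-0.0186,-0.0212,0,0],
    [0.077,-0.0186,-0.0212,0,0],
    [0.077,0,0,0,0],
    [0.077,0,0,0,0]
  ],
  "force": 50
}}

```text
clock: 9.48
position: [0.4461, -0.2514, 0.2066]
ee_rot: [0.15, 0.691, -0.15, 0.691]
ft_force: [0.9, 0.5, -0.5]
grip_width: 0.9
```

Run:
```python
from h import *
o=monitor.get_obs(); print(o["clock"],o["position"].round(4),o["joint_pos"].round(2))
p=camera("wrist"); W=pts(p)
k=(abs(W[...,2]-.086)<.005)&(np.hypot(W[...,0]-.449,W[...,1]+.251)<.045); print("lid",cv2.minEnclosingCircle(W[k][:,:2].astype(np.float32)),np.median(W[k],0))
```

```text
9.4833 [ 0.4461 -0.2514  0.2066] [-0.27  0.1   0.74  1.82 -0.07  1.25  1.64]
lid ((0.4477373957633972, -0.24814407527446747), 0.028255317360162735) [ 0.44669447 -0.24775385  0.08619168]
```

Request:
{"method": "step_arm", "body": {
  "increments": [
    [0.077,0.002,0.001,-0.025,0],
    [0.077,0,0,-0.03,0],
    [0.077,0,0,-0.03,0],
    [0.077,0,0,-0.025,0],
    [0.077,0,0,-0.02,0],
    [0.077,0,0,-0.01,0],
    [0.077,0,0,-0.008,0],
    [0.077,0,0,0,0],
    [0.077,0,0,0,0]
  ]
}}

```text
clock: 10.28
position: [0.4501, -0.2494, 0.0598]
ee_rot: [0.149, 0.691, -0.149, 0.691]
ft_force: [-0.7, 1.0, -0.6]
grip_width: 0.901
```

Request:
{"method": "step_arm", "body": {
  "increments": [
    [0.04,0,0,0,0],
    [0.04,0,0,0,0],
    [0.04,0,0,0,0],
    [0.04,0,0,0,0],
    [0.04,0,0,0,0],
    [0.04,0,0,0,0],
    [0.04,0,0,0,0],
    [0.04,0,0,0,0]
  ]
}}

```text
clock: 10.95
position: [0.4506, -0.25, 0.0608]
ee_rot: [0.149, 0.69, -0.149, 0.692]
ft_force: [-1.6, -0.3, 5.9]
grip_width: 0.64
```

Request:
{"method": "step_arm", "body": {
  "increments": [
    [0.04,0,0,0.005,0],
    [0.04,0,0,0.01,0],
    [0.04,0,0,0.015,0],
    [0.04,0,0,0,0],
    [0.04,0,0,0,0],
    [0.04,0,0,0,0]
  ]
}}

```text
clock: 11.45
position: [0.4494, -0.2492, 0.0891]
ee_rot: [0.149, 0.691, -0.149, 0.691]
ft_force: [0.3, -0.1, -4.1]
grip_width: 0.642
```

Request:
{"method": "step_arm", "body": {
  "increments": [
    [0.04,0,0,0.03,0],
    [0.04,0,0,0.035,0],
    [0.04,0,0,0.035,0],
    [0.04,0,0,0,0]
  ]
}}

```text
clock: 11.78
position: [0.4519, -0.2511, 0.1948]
ee_rot: [0.149, 0.688, -0.149, 0.694]
ft_force: [1.8, -1.0, -3.4]
grip_width: 0.643
```

Request:
{"method": "step_arm", "body": {
  "increments": [
    [0.04,0.011,0.0267,0,0],
    [0.04,0.011,0.0267,0,0],
    [0.04,0.011,0.0267,0,0],
    [0.04,0.011,0.0267,0,0],
    [0.04,0.011,0.0267,0,0],
    [0.04,0.011,0.0267,0,0],
    [0.04,0.011,0.0267,0,0],
    [0.04,0.011,0.0267,0,0],
    [0.04,0.011,0.0267,0,0],
    [0.04,0.011,0.0267,0,0],
    [0.04,0,0,0,0],
    [0.04,0,0,0,0]
  ]
}}

```text
clock: 12.78
position: [0.5593, 0.0195, 0.1877]
ee_rot: [0.147, 0.692, -0.148, 0.691]
ft_force: [-0.7, -1.8, -4.5]
grip_width: 0.64
```

Request:
{"method": "step_arm", "body": {
  "increments": [
    [0.04,0,0,0,0],
    [0.04,0,0,0,0]
  ]
}}

```text
clock: 12.95
position: [0.5591, 0.0163, 0.1887]
ee_rot: [0.149, 0.691, -0.15, 0.691]
ft_force: [0.4, -0.6, -4.7]
grip_width: 0.638
```

```bash
python3 t.py
```

```text
12.95 [0.5591 0.0163 0.1887] 0.6378485138436413
wrist 9143 [0.5411 0.0487] [0.1251 0.22  ] 51.9 [[0.41600000858306885, 0.06700000166893005], [0.5889999866485596, -0.06800000369548798], [0.6660000085830688, 0.029999999329447746], [0.49300000071525574, 0.16599999368190765]]
 held z min 0.1511
   0.15 204 [ 0.525 -0.001] [0.556 0.049]
   0.17 789 [ 0.525 -0.007] [0.568 0.049]
side 1581 [0.5677 0.0236] [0.1285 0.2841] 51.8 [[0.41600000858306885, 0.061000000685453415], [0.6389999985694885, -0.11500000208616257], [0.718999981880188, -0.014000000432133675], [0.4959999918937683, 0.16200000047683716]]
 held z min 0.1311
   0.13 68 [ 0.53  -0.015] [0.583 0.012]
   0.15 179 [ 0.527 -0.018] [0.587 0.019]
   0.17 214 [ 0.527 -0.021] [0.586 0.022]
scene 1043 [0.5647 0.0229] [0.133  0.2834] 51.5 [[0.41200000047683716, 0.05900000035762787], [0.6340000033378601, -0.11699999868869781], [0.7170000076293945, -0.013000000268220901], [0.4950000047683716, 0.16300000250339508]]
 held z min 0.1318
   0.13 32 [ 0.528 -0.015] [0.566 0.018]
   0.15 84 [ 0.525 -0.019] [0.581 0.022]
   0.17 107 [ 0.525 -0.021] [0.584 0.022]
```

View pics/t_side.png

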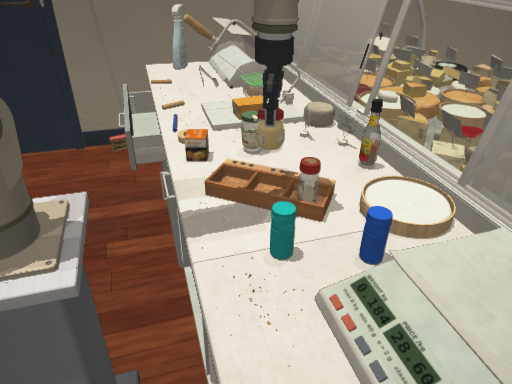

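The side view shows the squat jar hanging upright over the tray, and the spice jar standing in the one-stud place (row 185, col 310). Jar minus place is about (2, 2) mm in both cameras. Lowering.

Request:
{"method": "step_arm", "body": {
  "increments": [
    [0.04,0.002,0.002,-0.015,0],
    [0.04,0,0,-0.02,0],
    [0.04,0,0,-0.025,0],
    [0.04,0,0,-0.02,0],
    [0.04,0,0,-0.015,0],
    [0.04,0,0,-0.01,0],
    [0.04,0,0,-0.006,0],
    [0.04,0,0,-0.003,0],
    [0.04,0,0,-0.002,0],
    [0.04,0,0,0,0],
    [0.04,0,0,0,0]
  ]
}}

```text
clock: 14.02
position: [0.5621, 0.0195, 0.0741]
ee_rot: [0.149, 0.691, -0.149, 0.692]
ft_force: [0.1, 0.7, -5.0]
grip_width: 0.641
```

Request:
{"method": "step_arm", "body": {
  "increments": [
    [0.04,0,0,-0.001,0],
    [0.04,0,0,-0.001,0],
    [0.04,0,0,0,0]
  ]
}}

```text
clock: 14.27
position: [0.5616, 0.0195, 0.0714]
ee_rot: [0.149, 0.691, -0.149, 0.691]
ft_force: [0.4, 0.3, -4.8]
grip_width: 0.641
```

Request:
{"method": "step_arm", "body": {
  "increments": [
    [0.04,0,0,-0.001,0],
    [0.04,0,0,-0.001,0],
    [0.04,0,0,-0.001,0],
    [0.04,0,0,0,0]
  ]
}}

```text
clock: 14.6
position: [0.5621, 0.0193, 0.0689]
ee_rot: [0.149, 0.691, -0.149, 0.692]
ft_force: [-1.6, 0.0, 3.0]
grip_width: 0.639
```

Touching the floor. Release and rise.

Request:
{"method": "step_arm", "body": {
  "increments": [
    [0.06,0,0,0,0],
    [0.07,0,0,0,0],
    [0.077,0,0,0,0],
    [0.077,0,0,0,0],
    [0.077,0,0,0,0],
    [0.077,0,0,0.01,0],
    [0.077,0,0,0.02,0],
    [0.077,0,0,0.03,0],
    [0.077,0,0,0.035,0],
    [0.077,0,0,0.035,0],
    [0.077,0,0,0,0],
    [0.077,0,0,0,0]
  ]
}}

```text
clock: 15.6
position: [0.5628, 0.0195, 0.2011]
ee_rot: [0.15, 0.69, -0.148, 0.693]
ft_force: [1.0, 0.5, 0.1]
grip_width: 0.898
```

Run:
```python
from h import *
o=monitor.get_obs(); print(o["clock"],o["position"].round(4))
p=camera("wrist"); W=pts(p); save("f.png",p["color"])
for c,h in (((.633,-.038),.114),((.560,.018),.094)):
    k=(abs(W[...,2]-h)<.006)&(np.hypot(W[...,0]-c[0],W[...,1]-c[1])<.04); print(cv2.minEnclosingCircle(W[k][:,:2].astype(np.float32)),np.median(W[k],0))
p=camera("side"); W=pts(p)
for q in ("tall_jar","carton"):
    d=regions_of(p,q)[0]; w=W[d["region"]]; t=w[w[:,2]>np.percentile(w[:,2],98)-.006]; print(q,((t.min(0)+t.max(0))/2).round(3))
```

```text
15.6 [0.5628 0.0195 0.2011]
((0.6327783465385437, -0.0362556092441082), 0.022384874522686005) [ 0.63048128 -0.03519592  0.11436357]
((0.558947741985321, 0.020395750179886818), 0.02834979258477688) [0.55770963 0.02124253 0.09418232]Traceback (most recent call last):
  File "<stdin>", line 8, in <module>
    return umr_minimum(a, axis, None, out, keepdims, initial, where)
ValueError: zero-size array to reduction operation minimum which has no identity
```

View pics/f.png

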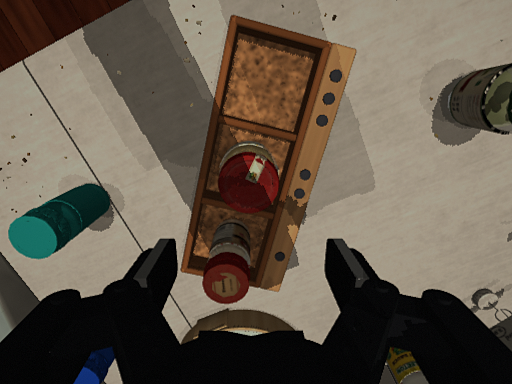

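The final wrist view shows the squat jar in the two-stud place (row 180, col 248), the spice jar in the one-stud place (row 265, col 228) and the three-stud place empty. The cap tops are at 0.094 and 0.114 m, so both jars stand on the floor of their places.

```bash
python3 -c "
from workcell import ticket; print(ticket.hand_in())"
```

```text
the job is handed in; nothing more can be done
None
```

Both jars are in the tray and the job is handed in, at about 15.7 s on the robot clock. I put the spice jar into the one-stud place first and let go. Then I put the squat jar into the two-stud place and let go. Each was lowered by its cap or lid until the wrist force showed floor contact.

**Last checks:**
- **Spice jar:** in the wrist picture its cap top is at 0.114 m, as expected for a jar on the tray floor. It is about 2 mm from the centre of its place.
- **Squat jar:** its lid top is at 0.094 m, also as expected, and it is about 3 mm from its centre.
- **Tray and gripper:** the three-stud place is empty and the gripper hangs open, clear of everything.

**Failed or disagreed:**
- The wrist camera disagreed with the scene and side cameras by about 5 mm in y. I worked from the average.
- The last numeric check of the tall jar and the carton failed on missing depth readings. The arm's path stayed clear of both, and the side picture taken before the squat jar was lowered showed them where they had been.

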